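Click the green filter under the lens tube

TASK

On the filter-wheel unit, push the coloured tabs on the wheel's rim with the fingertips to step the wheel round, either way, until the green filter has clicked home under the black lens tube (its green tab then points at the white arrow). Only push: do not grip a tab between the fingers, touch the glass filters or the lens tube, or lift or shove the unit. Leave everything else on the bench where it is.

Things in the scene. Friction and masses are not known exactly. Their poses are not given: they have to be found in the camera images.
- unit: manual filter-wheel unit, loose on the bench, about 3 kg. Dark grey metal plate 240 (x) x 230 (y) x 12 mm, on it a black round housing (radius 50 mm, up to 40 mm height), over that the wheel. Origin: centre of the plate's underside, which lies on the wheel's vertical axis; +x points from there to the white arrow (the index direction), z up
- wheel (a joint): filter wheel's angle (rad), counter-clockwise from above positive; 0 or a whole turn = green filter under the tube; the green tab lies at this angle from the unit's +x. Turns over a full turn either way; a detent clicks it home every pi/3 (resting up to 0.07 off): pushed past half-way it runs on to the next click, let go before, it runs back. Takes about 3 N at a tab
- green_tab (a point): point on the green tab, at radius 85 mm from the wheel's axis and mid-height (54 mm over the bench). Six tabs, one in line with each filter and of its colour: upright radial blades on the rim, radius 58 to 100 mm, 10 mm thick, 42 to 66 mm over the bench; below them, outside the housing, is free space down to the plate's top at 12 mm
- green_filter (a point): centre of the green glass filter, on top of the wheel, 55 mm over the bench, radius 42 mm from the axis
- beam (a point): point on the lens tube's axis at the height of the filters (55 mm over the bench), 42 mm from the wheel's axis along the unit's +x; fixed to the unit
- arrow (a point): white arrow on the plate, 110 mm from the wheel's axis along the unit's +x, 13 mm over the bench; its tip points to the wheel
- tube: black lens tube, upright over the index position: 42 mm from the wheel's axis along the unit's +x, radius 15 to 18 mm, 78 to 140 mm over the bench; fixed to the unit, origin at the unit's origin. A 12 mm rod at 128 mm height joins it to a steel post (radius 8 mm, 135 mm high) at x 92, y 64 mm in the unit's frame
- glass: six round 25 mm glass filters at radius 42 mm on the dark wheel disc (radius 60 mm, top at 52 mm), standing to 54 mm over the bench. Counter-clockwise from above: green, red, yellow, blue, white, violet, 60 degrees apart. Turn with the wheel; origin on its axis at the bench
- tabs_left: the counter-clockwise halves (faces) of all six tabs, 5 mm thick each, turning with the wheel; pushed when the wheel is driven clockwise; origin on the wheel's axis at the bench
- tabs_right: the clockwise halves (faces) of all six tabs, 5 mm thick each, turning with the wheel; pushed when the wheel is driven counter-clockwise; origin on the wheel's axis at the bench
- board: bystander: magenta base 150 x 55 x 14 mm with metal blocks and circuit boards on it, 51 mm high; origin under its centre
- flask: bystander: blue flask, radius 32 mm, 190 mm high; origin under its centre
- driver: bystander: grey-handled screwdriver lying down; origin on the bench
- tray: bystander: grey parts tray 120 x 90 x 30 mm; origin under its centre
- cap: bystander: black lens cap, radius 20 mm, 14 mm high, beside the unit; origin under its centre
- spare: bystander: brass ring (spare filter holder), outer radius 22.5 mm, 10 mm high, beside the unit; origin under its centre
- mug: bystander: white mug, radius 40 mm, 90 mm high, handle at its +y; origin under its centre

How it is judged:
By the outcome, as a careful person would: the job done as asked, in the order asked, and still so for the second after the job is handed in, with the robot touching nothing.
It also fails if it takes over 58 s, if anything falls off the work surface, if the arm or the gripper's body presses on something with over 40 N, if the wrist force passes 120 N, or if a joint passes its speed limit or range.

ROBOT

A 6-joint arm with a two-finger parallel gripper is mounted at the origin on the work surface. World frame = base frame: x ahead of the robot, y to its left, z up, the work surface at z = 0. Lengths are in mm, angles in rad, forces in N, time in s.
With the tool pointing down it reaches from about 350 to 975 mm from the base axis. Payload 7.1 kg.
Tool frame: the origin (TCP) lies on the centre line of the jaws, within the pads' length; the fingertips stand 17 mm ahead of it and the grasp point (between the pads) lies 2 mm behind it; z points along the fingers, y is the direction in which the jaws open and shut (so a half turn about z gives the same grasp; the last joint's range is limited). The gripper opens to 88 mm and grips with 3 to 60 N. Pads are 20 mm wide; open, the fingers measure 115 mm over their backs; the gripper's body (75 mm by 178 mm) begins 61 mm behind the grasp point.
Start: joints at [1.1, 0.423, 1.63, -0, 1.089, -0.019], TCP at [272.834, 562.287, 239.675] pointing down, gripper open.
Joint ranges: [-3, 3], [-0.9, 2.11], [0.09, 2.58], [-1.31, 4.45], [0.11, 2.69], [-2.54, 2.54]. Speed limits (rad/s): [2.39, 2.39, 3.01, 3.14, 3.14, 3.14].

INTERFACE

Orientations are given as a rotation vector (axis times angle).
In Python, from workcell import ctrl, imaging, workorder gives the robot as it stands. The module is installed in compiled form; this text tells all that it offers.
- The arm moves only by the shell command python3 -m crank 'ROWS' [OPENING]. ROWS is JSON, a list of rows, each an object with "travel": the shift along the tool's x, y, z as a fraction of full scale, a list of three; "turn": the turn about the tool's z as a fraction of full scale. In form: [{"travel": [dx, dy, dz], "turn": turn}, ...]. A call has 1 to 20 rows; each row shifts and turns the pose as measured when the row begins, along the tool's axes as they then stand; what a row does not reach is not made up. Full scale, the value 1, is 5 cm for a shift and 0.1 rad for a turn. A row lasts 1/10 s, in which the tool goes at most 50 mm and 8.59 degrees, less where a joint would pass 70% of its speed; a pose out of reach is approached as far as the arm can. A call with a number of a shift or a turn outside -1 to 1 is refused whole. A call with a gripper value outside its range is refused whole. OPENING is the gripper command: -1 is shut, 1 is fully open, values between are in proportion, set as the call begins (- or left out, the last holds). The fingers move at their own pace and stop on an object; the grip force is fixed at half the most. Time passes only in rows, so rows that do not move let the fingers close. It gives the time, the measured TCP pose, the force and the opening at its end, in the units of the state.
- ctrl.get_obs(): the state, without advancing time (a new reading comes with each control period).
- imaging.get_image(name): name is "side" or "top"; returns the picture (384x512x3 uint8, blue, green, red); there is no depth.
- imaging.camera_info(name): a dict with "camera_matrix" (3x3 intrinsics, pixels), "k1" (the pictures are not rectified: a ray, as slopes to the right and down, at radius r is drawn at 1 + k1 r^2 times it, then the intrinsics apply), "rvec" (rotation vector, rad) and "tvec" (3), from world to camera coordinates, as OpenCV has them. Camera axes: x right, y down, z forward; pixel columns grow to the right and rows downward; lengths in mm; the calibration is good to about 2 mm. A picture is of the moment at which its call begins. camera_info takes no time and is no camera call.
- workorder.close_job(): hands the job in, once; it reports no verdict.
The state is a dict: "t": time; "qpos": joint angles; "qvel": joint speeds; "joint_torque": joint torques, N m; "ee_pos": TCP position; "orientation": TCP orientation; "ft_force": force on the tool from outside, world axes, zero at the start; "moment": the same for the moment, N m; "width": finger opening in mm.
Only numpy, scipy, OpenCV 4.12 (cv2) and the standard library are available. Lean on these libraries where they do the work, as an engineer would, in place of code of your own. Each camera call takes 0.05 s, during which the arm holds its last target.

## Working session

There is one attempt and no reset: what is moved stays moved. The work goes in short steps, Python scripts to look and compute and a shell command to move; the robot and the scene stay as the last step left them, time stands still between calls to the robot, and variables do not carry over. Pictures are saved under pics/ and viewed, and the job is handed in when it is done.

```bash
mkdir -p pics; python3 - <<'E'
from workcell import ctrl, imaging
import cv2
for n in("side","top"):
    cv2.imwrite(f"pics/{n}0.png",imaging.get_image(n)); print(imaging.camera_info(n))
print(ctrl.get_obs())
E
```

```text
{'camera_matrix': array([[386.8617718 ,   0.        , 252.70329243],
       [  0.        , 386.8617718 , 189.92496674],
       [  0.        ,   0.        ,   1.        ]]), 'k1': 0.03144731382616211, 'rvec': array([ 2.22411596, -0.31930754,  0.15498464]), 'tvec': array([-504.08051342,  118.83891117,  990.34395445])}
{'camera_matrix': array([[425.81698424,   0.        , 249.92732463],
       [  0.        , 425.81698424, 188.4325252 ],
       [  0.        ,   0.        ,   1.        ]]), 'k1': 0.01801947185425806, 'rvec': array([ 2.15918371, -2.10405364,  0.20280859]), 'tvec': array([ -21.40608521,  495.93176173, 1282.26576455])}
{'t': 0.1, 'qpos': array([ 1.10000843e+00,  4.23761365e-01,  1.63059774e+00,  6.14242771e-06,
        1.08861141e+00, -1.89790413e-02]), 'qvel': array([ 0.00078859, -0.00120033, -0.00126479,  0.00044317,  0.00017864,
        0.00097428]), 'joint_torque': array([-1.02264665e-03, -5.45611238e+01, -2.74322855e+01,  6.44280855e-02,
        1.88664958e-02, -8.22924994e-05]), 'ee_pos': array([272.61832818, 561.87940501, 238.987549  ]), 'orientation': array([-7.03606945e-01, -3.06143844e+00,  2.09746613e-03]), 'ft_force': array([0.2289681 , 0.68411339, 0.23014984]), 'moment': array([-0.01351196, -0.04044797,  0.05847928]), 'width': 87.80912342757728}
```

View pics/side0.png

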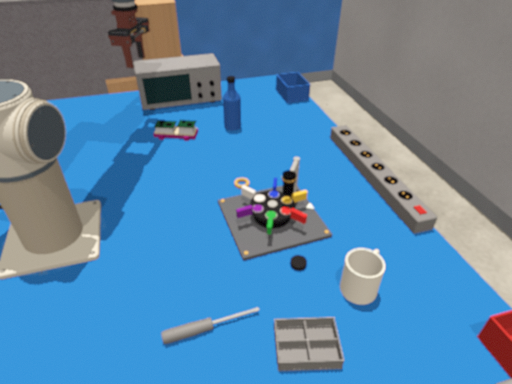

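View pics/top0.png

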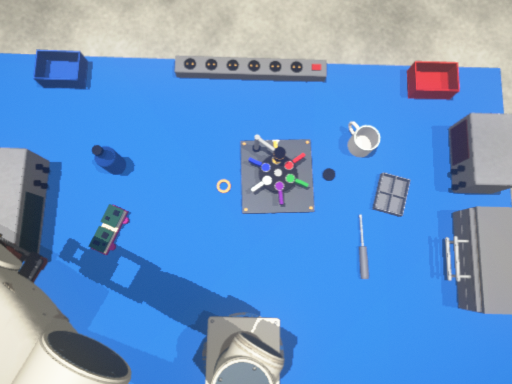

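```bash
cat > h.py <<'E'
import numpy as np,cv2
from workcell import ctrl, imaging
def ray(n,u,v):
    c=imaging.camera_info(n);K=c['camera_matrix']
    x=(u-K[0,2])/K[0,0];y=(v-K[1,2])/K[1,1]
    rd=np.hypot(x,y);r=rd
    for _ in range(20): r=rd/(1+c['k1']*r*r)
    s=r/rd if rd else 1
    R=cv2.Rodrigues(c['rvec'])[0]
    return -R.T@c['tvec'], R.T@np.array([x*s,y*s,1])
def onz(n,u,v,z):
    o,d=ray(n,u,v);return o+d*(z-o[2])/d[2]
def proj(n,P):
    c=imaging.camera_info(n);K=c['camera_matrix'];R=cv2.Rodrigues(c['rvec'])[0]
    p=R@np.array(P,float)+c['tvec'];x,y=p[:2]/p[2];f=1+c['k1']*(x*x+y*y)
    return K[0,0]*x*f+K[0,2],K[1,1]*y*f+K[1,2]
def crop(n,im,x0,y0,x1,y1,s,name):
    cv2.imwrite(name,cv2.resize(im[y0:y1,x0:x1],None,fx=s,fy=s,interpolation=cv2.INTER_CUBIC))
E
python3 - <<'E'
from h import *
im=cv2.imread('pics/top0.png');crop('top',im,220,120,350,225,6,'pics/topc.png')
im=cv2.imread('pics/side0.png');crop('side',im,205,140,345,260,5,'pics/sidec.png')
E
```

```text
(no output)
```

View pics/topc.png

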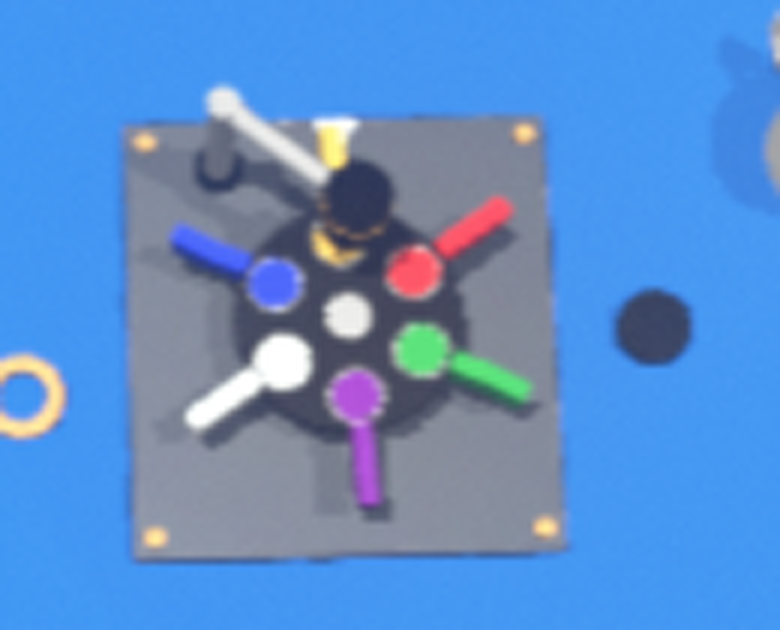

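View pics/sidec.png

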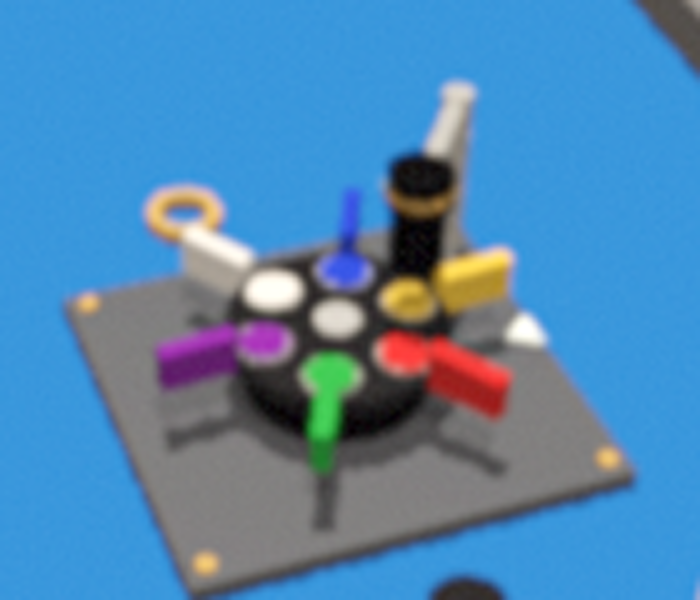

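```bash
python3 - <<'E'
from h import *
def t(x,y,z): return onz('top',220+(x+.5)/6-.5,120+(y+.5)/6-.5,z)
S=[t(*p,13) for p in [(145,142),(525,133),(545,527),(155,537)]]
print(np.round(S,1)); c=np.mean(S,0);print('centre',c)
C=[t(*p,13) for p in [(123,126),(543,117),(567,550),(134,560)]]
c2=np.mean(C,0);print('corners',c2)
v=(C[0]+C[1]-C[2]-C[3]);print('yaw',np.arctan2(v[1],v[0]), np.linalg.norm(v)/2)
v=(C[0]+C[3]-C[1]-C[2]);print('yaw',np.arctan2(-v[0],v[1]), np.linalg.norm(v)/2)
print('hub',t(348,316,54))
for n,f,tp in [('blue',(274,284),(178,237)),('white',(283,361),(195,420)),('violet',(357,395),(370,500)),('green',(421,350),(528,392)),('red',(413,272),(505,205))]:
    F=t(*f,54);T=t(*tp,64);print(n,F.round(1),T.round(1))
    for q in(F,T): d=q-c;print(np.hypot(*d[:2]),np.degrees(np.arctan2(d[1],d[0])))
for n,p in[('cap',(653,325,14)),('spare',(22,396,10)),('post',(222,100,135)),('tube',(360,195,140))]:print(n,t(*p).round(1))
E
```

```text
[[ 650.9   15.    13. ]
 [ 661.8 -191.3   13. ]
 [ 446.1 -202.1   13. ]
 [ 435.3    3.8   13. ]]
centre [548.54437498 -93.66111185  13.        ]
corners [546.92975197 -93.28346841  13.        ]
yaw 0.053187148036938824 237.1682389893454
yaw 0.05001698583759057 228.53452017563248
hub [548.24266418 -93.44736565  54.        ]
blue [564.2 -54.7  54. ] [585.5  -4.   64. ]
42.0292932447831 68.07328539198835
96.95104128447873 67.60125690223809
white [523.5 -60.1  54. ] [489.4 -15.1  64. ]
41.906009502081666 126.75334545982645
98.30144976816894 126.9771634843968
violet [506.6 -98.7  54. ] [ 450.5 -105.2   64. ]
42.25368689140777 -173.21672499848142
98.75781604744152 -173.3029840440034
green [ 531.2 -131.6   54. ] [ 508.6 -185.7   64. ]
41.66122991804032 -114.55052830526459
100.28098982621371 -113.46242549383904
red [ 572.7 -127.    54. ] [ 607.3 -173.6   64. ]
41.17596805070053 -54.16504863961604
99.22509906758691 -53.67676553067437
cap [ 556.7 -259.9   14. ]
spare [509.6  76.7  10. ]
post [637.8 -23.7 135. ]
tube [589.8 -92.2 140. ]
```

```bash
python3 -m crank '[{"travel":[0,0,0],"turn":-1},{"travel":[0,0,0],"turn":-1},{"travel":[0,0,0],"turn":-1},{"travel":[0,0,0],"turn":-1},{"travel":[0,0,0],"turn":-0.5},{"travel":[0,0,0],"turn":0}]' -1
cat > st.py <<'E'
from h import *
o=ctrl.get_obs();R=cv2.Rodrigues(o['orientation'])[0]
print('t',o['t'],'pos',o['ee_pos'].round(1),'f',o['ft_force'].round(1),'w',round(o['width'],1));print('toolx deg',np.degrees(np.arctan2(R[1,0],R[0,0])).round(2),'z',R[:,2].round(3))
d=o['ee_pos'][:2]-[548,-93.5];print('finger r',np.hypot(*d).round(1),'ang',np.degrees(np.arctan2(d[1],d[0]))%360)
E
python3 st.py
```

```text
t: 0.7
ee_pos: [271.8, 560.2, 236.1]
orientation: [0.025, -3.138, 0.01]
ft_force: [0.4, 0.5, 0.1]
width: 43.5
t 0.7 pos [271.8 560.2 236.1] f [0.4 0.5 0.1] w 43.5
toolx deg -179.07 z [-0.003 -0.006 -1.   ]
finger r 709.7 ang 112.90756561864048
```

```bash
python3 -m crank '[{"travel":[-0.17,-0.6,-0.02],"turn":0},{"travel":[-0.17,-0.8,-0.02],"turn":0},{"travel":[-0.17,-0.8,-0.02],"turn":0},{"travel":[-0.17,-0.8,-0.02],"turn":0},{"travel":[-0.17,-0.8,-0.02],"turn":0},{"travel":[-0.17,-0.8,-0.02],"turn":0},{"travel":[-0.17,-0.8,-0.02],"turn":0},{"travel":[-0.17,-0.8,-0.02],"turn":0},{"travel":[-0.17,-0.8,-0.02],"turn":0},{"travel":[-0.17,-0.8,-0.02],"turn":0},{"travel":[-0.17,-0.8,-0.02],"turn":0},{"travel":[-0.17,-0.8,-0.02],"turn":0},{"travel":[-0.17,-0.8,-0.02],"turn":0},{"travel":[-0.17,-0.6,-0.02],"turn":0},{"travel":[0,0,0],"turn":0}]'; python3 st.py
```

```text
t: 2.2
ee_pos: [396.7, 1.8, 252.3]
orientation: [0.008, 3.141, -0.01]
ft_force: [-0.2, -0.1, 0.6]
width: 0.2
t 2.2 pos [396.7   1.8 252.3] f [-0.2 -0.1  0.6] w 0.2
toolx deg 179.7 z [ 0.    -0.006 -1.   ]
finger r 178.8 ang 147.79255755251774
```

```bash
python3 -m crank '[{"travel":[-0.09,-0.35,0.6],"turn":0},{"travel":[-0.09,-0.4,0.7],"turn":0},{"travel":[-0.09,-0.4,0.7],"turn":0},{"travel":[-0.09,-0.2,0.7],"turn":0},{"travel":[0,0,0.5],"turn":0},{"travel":[0,0,0.3],"turn":0},{"travel":[0,0,0],"turn":0},{"travel":[0,0,0],"turn":0}]'; python3 st.py
```

```text
t: 3.0
ee_pos: [417.2, -66.3, 73.2]
orientation: [0.028, 3.136, -0.007]
ft_force: [0.6, -0.3, 0.2]
width: 0.7
t 3.0 pos [417.2 -66.3  73.2] f [ 0.6 -0.3  0.2] w 0.7
toolx deg 178.99 z [ 0.005 -0.004 -1.   ]
finger r 133.6 ang 168.23859674897895
```

```bash
python3 -m crank '[{"travel":[0,0.02,0.22],"turn":0},{"travel":[-0.3,0,0],"turn":0},{"travel":[-0.3,0,0],"turn":0},{"travel":[-0.3,0,0],"turn":0},{"travel":[-0.2,0,0],"turn":0},{"travel":[0,0,0],"turn":0}]'; python3 st.py
python3 - <<'E'
from h import *
crop('top',imaging.get_image('top'),220,120,350,225,6,'pics/topd.png')
crop('side',imaging.get_image('side'),205,140,345,260,5,'pics/sided.png')
E
```

```text
t: 3.6
ee_pos: [477.7, -64.8, 64.8]
orientation: [0.027, 3.129, -0.008]
ft_force: [0.1, 0.1, 0.1]
width: 0.3
t 3.6 pos [477.7 -64.8  64.8] f [0.1 0.1 0.1] w 0.3
toolx deg 179.01 z [ 0.013 -0.005 -1.   ]
finger r 75.9 ang 157.79994777503452
```

View pics/topd.png

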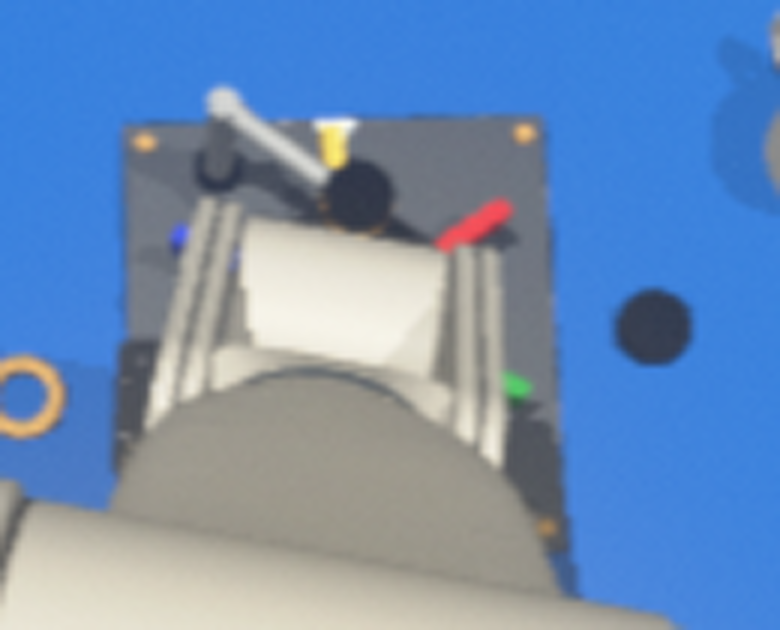

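View pics/sided.png

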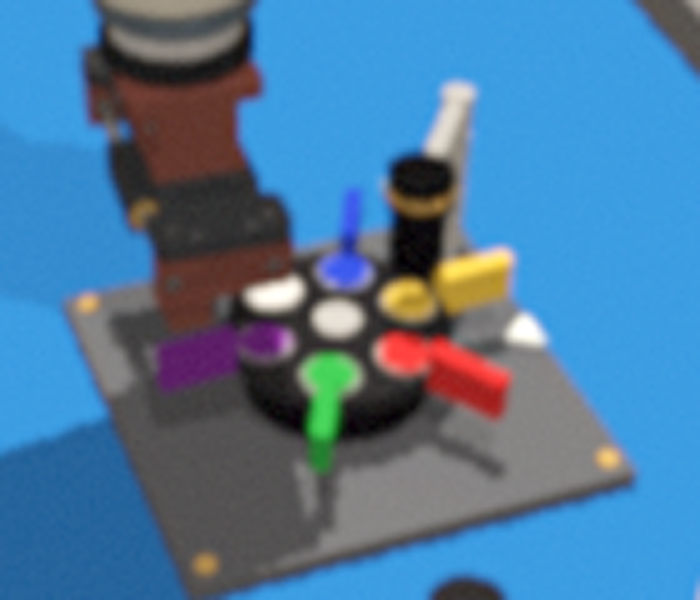

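```bash
python3 -m crank '[{"travel":[0.13,-0.05,0.03],"turn":0},{"travel":[0.13,-0.05,0.03],"turn":0},{"travel":[0.02,-0.15,0],"turn":0},{"travel":[0.02,-0.15,0],"turn":0},{"travel":[0.0,-0.15,0],"turn":0},{"travel":[0,-0.15,0],"turn":0},{"travel":[-0.03,-0.15,0],"turn":0},{"travel":[-0.03,-0.15,0],"turn":0}]'; python3 st.py
```

```text
t: 4.5
ee_pos: [458.7, -117.9, 61.1]
orientation: [0.028, 3.134, -0.006]
ft_force: [0.4, 2.2, -0.2]
width: 0.6
t 4.5 pos [ 458.7 -117.9   61.1] f [ 0.4  2.2 -0.2] w 0.6
toolx deg 178.98 z [ 0.008 -0.004 -1.   ]
finger r 92.6 ang 195.30458639325198
```

```bash
python3 -m crank '[{"travel":[-0.13,-0.12,0],"turn":0},{"travel":[-0.13,-0.13,0],"turn":0},{"travel":[-0.1,-0.14,0],"turn":0},{"travel":[-0.08,-0.12,0],"turn":0}]'; python3 st.py
```

```text
t: 4.9
ee_pos: [481.6, -147.0, 61.3]
orientation: [0.029, 3.135, -0.007]
ft_force: [0.6, -0.4, -0.2]
width: 0.4
t 4.9 pos [ 481.6 -147.    61.3] f [ 0.6 -0.4 -0.2] w 0.4
toolx deg 178.95 z [ 0.007 -0.004 -1.   ]
finger r 85.2 ang 218.85838695108427
```

```bash
python3 -m crank '[{"travel":[0.4,0,0],"turn":0},{"travel":[0.4,0,0],"turn":0},{"travel":[0.3,0,0],"turn":0},{"travel":[0,0,0],"turn":0}]'; python3 st.py
python3 - <<'E'
from h import *
crop('top',imaging.get_image('top'),220,120,350,225,6,'pics/tope.png')
crop('side',imaging.get_image('side'),205,140,345,260,5,'pics/sidee.png')
E
```

```text
t: 5.3
ee_pos: [428.6, -148.5, 61.0]
orientation: [0.029, 3.13, -0.01]
ft_force: [-0.2, 0.6, -0.7]
width: -0.1
t 5.3 pos [ 428.6 -148.5   61. ] f [-0.2  0.6 -0.7] w -0.1
toolx deg 178.94 z [ 0.011 -0.006 -1.   ]
finger r 131.4 ang 204.74392866769966
```

View pics/sidee.png

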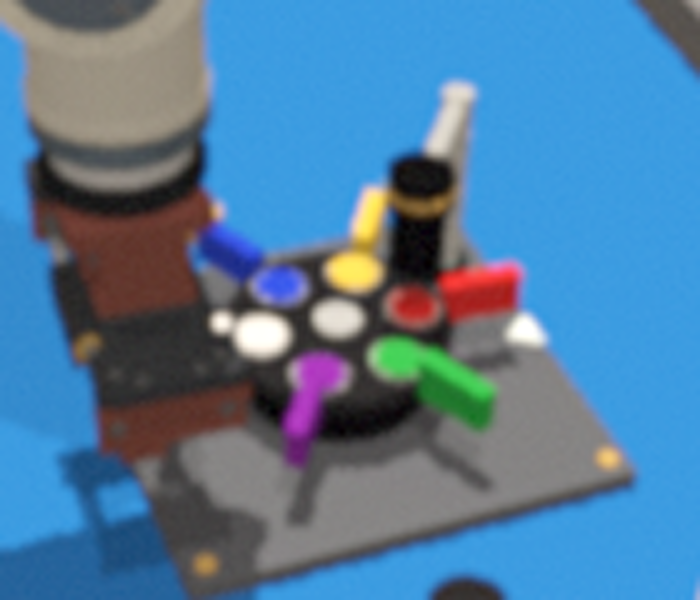

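View pics/tope.png

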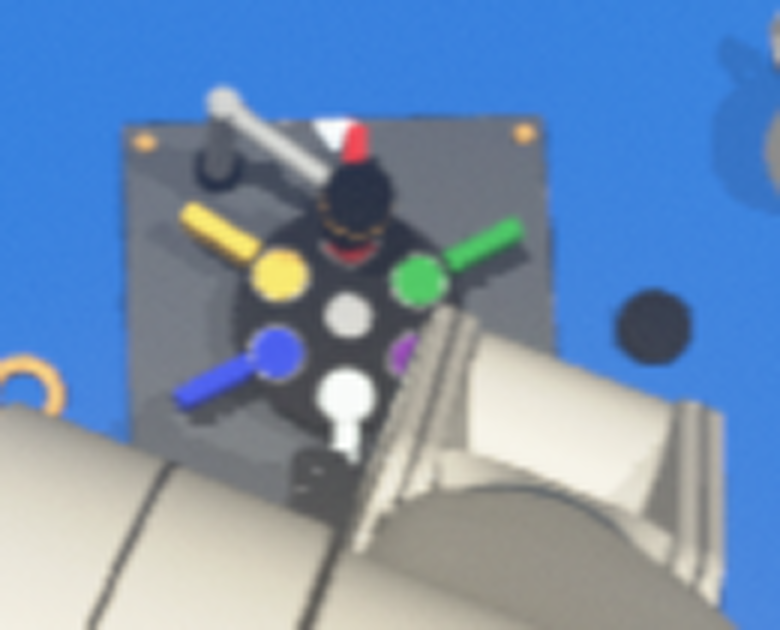

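```bash
python3 -m crank '[{"travel":[0.25,0.1,0],"turn":0},{"travel":[0,0.4,0],"turn":0},{"travel":[0,0.5,0],"turn":0},{"travel":[0,0.5,0],"turn":0},{"travel":[0,0.25,0],"turn":0},{"travel":[0,0,0],"turn":0}]'; python3 st.py
```

```text
t: 6.0
ee_pos: [420.9, -58.3, 60.8]
orientation: [0.029, 3.124, -0.013]
ft_force: [1.9, 0.3, 0.6]
width: 0.7
t 6.0 pos [420.9 -58.3  60.8] f [1.9 0.3 0.6] w 0.7
toolx deg 178.94 z [ 0.018 -0.008 -1.   ]
finger r 131.9 ang 164.50179758121797
```

```bash
python3 -m crank '[{"travel":[-0.3,0,0],"turn":0},{"travel":[-0.3,0,0],"turn":0},{"travel":[-0.27,0,0],"turn":0},{"travel":[0,-0.08,-0.02],"turn":0},{"travel":[0.0,-0.13,0],"turn":0},{"travel":[0.0,-0.13,0],"turn":0},{"travel":[0.0,-0.13,0],"turn":0},{"travel":[0,-0.13,0],"turn":0}]'; python3 st.py
```

```text
t: 6.8
ee_pos: [464.9, -92.1, 62.7]
orientation: [0.027, 3.125, -0.013]
ft_force: [0.9, 1.6, 0.3]
width: 0.5
t 6.8 pos [464.9 -92.1  62.7] f [0.9 1.6 0.3] w 0.5
toolx deg 179.02 z [ 0.017 -0.008 -1.   ]
finger r 83.2 ang 179.0302070194968
```

```bash
python3 -m crank '[{"travel":[0,-0.13,0],"turn":0},{"travel":[-0.02,-0.14,0],"turn":0},{"travel":[-0.07,-0.14,0],"turn":0},{"travel":[-0.1,-0.14,0],"turn":0},{"travel":[-0.12,-0.13,0],"turn":0},{"travel":[-0.1,-0.13,0],"turn":0},{"travel":[-0.1,-0.12,0],"turn":0},{"travel":[-0.05,-0.06,0],"turn":0}]'; python3 st.py
```

```text
t: 7.6
ee_pos: [492.9, -147.6, 63.4]
orientation: [0.029, 3.126, -0.012]
ft_force: [0.2, -0.2, 0.8]
width: 0.8
t 7.6 pos [ 492.9 -147.6   63.4] f [ 0.2 -0.2  0.8] w 0.8
toolx deg 178.93 z [ 0.015 -0.008 -1.   ]
finger r 77.2 ang 224.51029544667523
```

Retreat and look.

```bash
python3 -m crank '[{"travel":[0.4,0,0],"turn":0},{"travel":[0.5,0,0],"turn":0},{"travel":[0.5,0,-0.1],"turn":0},{"travel":[0.3,0.3,-0.5],"turn":0},{"travel":[0,0.6,-0.8],"turn":0},{"travel":[0,0.9,-0.8],"turn":0},{"travel":[0,0.9,-0.8],"turn":0},{"travel":[0,0.9,0],"turn":0},{"travel":[0,0.9,0],"turn":0},{"travel":[0,0.9,0],"turn":0},{"travel":[0,0.9,0],"turn":0},{"travel":[0,0.9,0],"turn":0},{"travel":[0,0.5,0],"turn":0},{"travel":[0,0,0],"turn":0},{"travel":[0,0,0],"turn":0}]'; python3 st.py
python3 - <<'E'
from h import *
im=imaging.get_image('top');cv2.imwrite('pics/topfull.png',im)
crop('top',im,220,120,350,225,6,'pics/topf.png')
im=imaging.get_image('side');cv2.imwrite('pics/sidefull.png',im)
crop('side',im,205,140,345,260,5,'pics/sidef.png')
E
```

```text
t: 9.1
ee_pos: [417.3, 238.3, 204.0]
orientation: [0.031, 3.112, -0.006]
ft_force: [0.5, -0.0, -0.4]
width: 0.7
t 9.1 pos [417.3 238.3 204. ] f [ 0.5 -0.  -0.4] w 0.7
toolx deg 178.85 z [ 0.03  -0.004 -1.   ]
finger r 356.6 ang 111.49411891471972
```

View pics/topf.png

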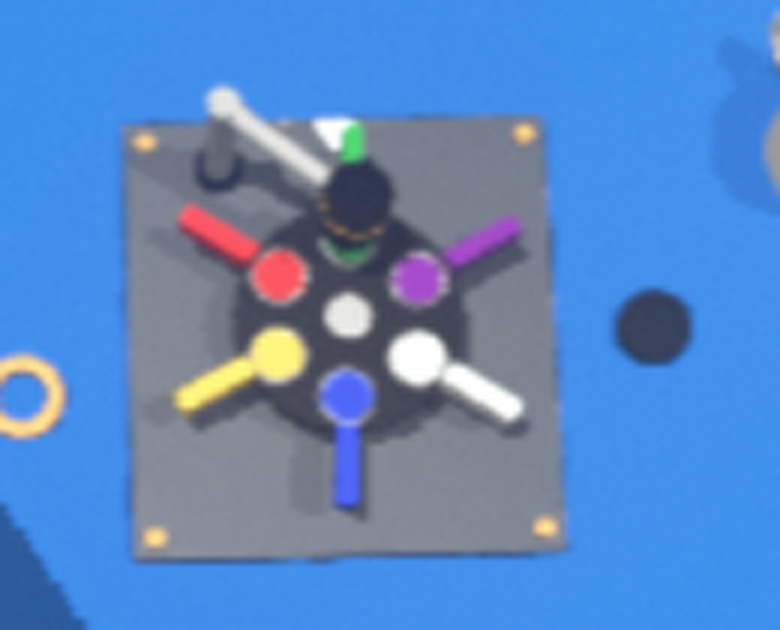

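View pics/sidefull.png

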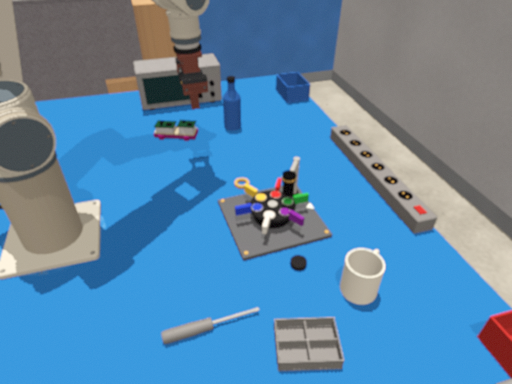

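```bash
python3 - <<'E'
from h import *
def t(x,y,z): return onz('top',220+(x+.5)/6-.5,120+(y+.5)/6-.5,z)
c=np.array([548.3,-93.5,0])
for n,f,tp,k in [('red',(278,275),(185,215),60),('yellow',(277,355),(181,402),120),('blue',(347,396),(347,500),180),('white',(417,357),(517,411),240),('violet',(417,279),(515,225),300)]:
    for q in (t(*f,54),t(*tp,64)):
        d=q-c;print(n,((np.degrees(np.arctan2(d[1],d[0]))-k-3+180)%360-180).round(1))
E
```

```text
red -2.5
red -2.7
yellow -2.3
yellow -2.9
blue -3.0
blue -3.0
white -3.0
white -2.9
violet -2.9
violet -3.4
```

```bash
python3 -c "
from workcell import workorder
print(workorder.close_job())"
```

```text
the job is handed in; nothing more can be done
None
```

The green filter is clicked home under the lens tube, and I have handed the job in. The last reading before hand-in, with the arm clear of everything, was 9.1 s.

I pushed with the closed fingertips from the robot's side of the wheel. The violet tab, then the white tab, moved the wheel counter-clockwise two clicks. The wrist force read no more than about 2 N in the readings I took while pushing.

**Final checks:**
- **Wheel:** the last top picture shows the green tab at the white arrow. From the other five tabs and filters, the wheel rests about 3° (0.05 rad) clockwise of exact, which is within the 0.07 rad the detent allows.
- **Unit, cap and ring:** the unit, lens cap and brass ring look to be where they were at the start in the top picture.
- **Other items:** the tray, driver, mug, flask and board show no movement in the side view.

No check failed or disagreed.

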